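# Shingle washed boards on the draining stand

## Robot

A 7-joint arm with a two-finger parallel gripper is mounted at the origin on a cart in front of the work surface, level with it; the furniture and walls round the work are solid. World frame = base frame: x ahead of the robot, y to its left, z up, the work surface at z = 0. Lengths are in m, angles in rad, forces in N, time in s.
With the tool pointing down it reaches from about 0.35 to 0.9 m from the base axis. Payload 19.9 kg.
Tool frame: the origin (TCP) lies between the finger pads; the fingertips stand 19 mm ahead of it and the grasp point (between the pads) is the TCP; z points along the fingers, y is the line along which they close (so a half turn about z gives the same grasp; the last joint's range is limited). The gripper opens to 94 mm and grips with 3 to 60 N. Pads are 16 mm wide; open, the fingers measure 119 mm over their backs; the gripper's body (75 mm by 177 mm) begins 78 mm behind the grasp point.
Start: joints at [1.222, 0.417, -0.01, 1.614, 0.005, 1.111, -0.053], TCP at [0.189, -0.596, 0.224] pointing down, gripper open.
Joint ranges: [-2.81, 2.81], [-0.39, 2.02], [-1.27, 1.25], [0.06, 2.57], [-1.19, 4.33], [0.19, 2], [-2.82, 2.82]. Speed limits (rad/s): [1.89, 1.89, 2.39, 2.39, 3.01, 3.01, 3.01].

## Interface

Orientations are given as a 3x3 rotation matrix whose columns are the frame's x, y, z axes.
In Python, from rig import robot gives the robot as it stands. Calls block until the motion is done:
- robot.move_ptp(position, orientation): joint-space move of the TCP to a pose.
- robot.move_linear(position, velocity=0.15, frame=None, threshold=None): straight line of the TCP; frame=None keeps the orientation; velocity is the mean speed in m/s. With threshold (N) it stops when the force on the tool has changed by that much, and returns True; else False.
- robot.goto_joints(angles): joint-space move.
- robot.gripper_to(opening): finger opening in m; the grip force is fixed at half the most; returns when the fingers have stopped.
- robot.pause(seconds).
- robot.ik(position, orientation): joint angles nearest the present ones, or None.
- robot.get_state(): the state.
- robot.grab_frame(name): name is "scene" or "top"; returns the picture (384x512x3 uint8, red, green, blue); there is no depth.
- robot.camera_info(name): a dict with "fx", "fy", "cx", "cy" (pixels), "rvec" (rotation vector, rad) and "tvec" (3), from world to camera coordinates, as OpenCV has them. Camera axes: x right, y down, z forward; pixel columns grow to the right and rows downward; lengths in m; the calibration is good to about 2 mm. A picture is of the moment at which its call begins. camera_info takes no time and is no camera call.
A pose or a line that the arm cannot do raises robot.PlanningError and nothing moves.
- robot.sign_off(): hands the job in; it is judged then, once.
The state is a dict: "time": time; "qpos": joint angles; "joint_vel": joint speeds; "effort": joint torques, N m; "ee_pos": TCP position; "tool_rot": TCP orientation; "force": force on the tool from outside, world axes, zero at the start; "moment": the same for the moment, N m; "opening": finger opening in m; "grasp_force": force on a finger pad.
Only numpy, scipy, OpenCV 4.12 (cv2) and the standard library are available. Lean on these libraries where they do the work, as an engineer would, in place of code of your own. Each camera call takes 0.05 s, during which the arm holds its last target. There are 200 camera calls.

## Task

Set the draining stand's steel prop to 40 degrees above level and let go, so that it holds by itself. Then stand the three dark boards to dry on it like overlapping shingles, centred, hole end up, each leaning on what is behind it: first the longest with its foot between the prop hinge and the first rib, lying on the prop; then the middle one with its foot between the first and second ribs, then the shortest with its foot between the second and third ribs. Put the boards down without banging them and leave the other kitchen things where they are.

Things in the scene. Friction and masses are not known exactly. Their poses are not given: they have to be found in the camera images.
- stand: white draining stand, fixed: base 264 x 150 x 8 mm, edge strips 16 mm high along the long sides (y = +-70 mm). Origin under its centre at worktop level; x along its length towards the prop end (to the robot's right and away), z up. Three grey cross ribs 110 x 6 mm, tops 14 mm over the worktop, at x = -17 mm (first, next to the prop hinge), -57 (second), -97 mm (third)
- prop (a joint): angle of the steel prop frame above level, rad: 0 flat, 1.4 most upright. Friction hinge (0.5 N m): stays where left. Axis along the stand's y at x = +10, z = 12 mm in the stand frame. Frame 125 mm long from the axis, 60 mm wide (y +-30), 8 mm thick, centred on the axis; grip it across its width. Boards lie on its upper face
- prop_edge (a point): middle of the prop's free edge, 125 mm from the hinge axis, at half its thickness
- slot1 (a point): on the base between the first rib and the prop hinge (stand x = -2 mm): the long board's foot belongs there
- slot2 (a point): on the base between the second and first ribs (stand x = -37 mm): the middle board's foot belongs there
- slot3 (a point): on the base between the third and second ribs (stand x = -77 mm): the short board's foot belongs there
- board_long: dark wooden board 160 x 60 x 9 mm with a 14 mm hanging hole 16 mm from one end (about 75 g), lying flat at the start. Origin at the centre of its underside; x runs along its length towards the hole end, y across, z up out of its upper face
- board_long_foot (a point): middle of the end face without the hole (the foot) of the 160 mm board, at half its thickness
- board_mid: dark wooden board 130 x 60 x 9 mm with a 14 mm hanging hole 16 mm from one end (about 62 g), lying flat at the start. Origin at the centre of its underside; x runs along its length towards the hole end, y across, z up out of its upper face
- board_mid_foot (a point): middle of the end face without the hole (the foot) of the 130 mm board, at half its thickness
- board_short: dark wooden board 100 x 60 x 9 mm with a 14 mm hanging hole 16 mm from one end (about 50 g), lying flat at the start. Origin at the centre of its underside; x runs along its length towards the hole end, y across, z up out of its upper face
- board_short_foot (a point): middle of the end face without the hole (the foot) of the 100 mm board, at half its thickness
- lemon: lemon, 72 x 57 x 58 mm; a bystander, origin at the centre of its underside
- garlic: garlic bulb, 53 mm; a bystander, origin at the centre of its underside
- tin: round tin, 86 mm across, 40 mm high; a bystander, origin at the centre of its underside
- shaker: salt shaker, 44 mm across, 90 mm high; a bystander, origin at the centre of its underside
- jar: spice jar with a black cap, 41 mm across, 105 mm high; a bystander, origin at the centre of its underside
Not all that is in view belongs to the job. What is shaped like the board_long but red or turquoise is not meant.

How it is judged:
By the outcome, as a careful person would: the job done as asked, in the order asked, and still so for the second after the job is handed in, with the robot touching nothing.
It also fails if it takes over 72 s, if anything falls off the work surface, if the arm or the gripper's body presses on something with over 40 N, if the wrist force passes 120 N, or if a joint passes its speed limit or range.

## Working session

There is one attempt and no reset: what is moved stays moved. The work goes in short steps, each a Python script; the robot and the scene stay as the last script left them, time stands still between calls to the robot, and variables do not carry over. Pictures are saved under pics/ and viewed, at most 10 in all, crops included, and the job is handed in when it is done.

```bash
ls; mkdir -p pics
python3 - <<'E'
from rig import robot
import cv2,numpy as np
for n in("scene","top"):
    f=robot.grab_frame(n); cv2.imwrite(f"pics/{n}0.png",cv2.resize(f[:,:,::-1],(800,600),interpolation=cv2.INTER_CUBIC)); cv2.imwrite(f"raw_{n}.png",f[:,:,::-1])
    c=robot.camera_info(n);R=cv2.Rodrigues(np.array(c["rvec"]))[0];print(n,c,-R.T@np.array(c["tvec"]))
s=robot.get_state();print(s["time"],s["tool_rot"],s["opening"])
E
```

```text
pics
scene {'fx': 411.099801345927, 'fy': 411.099801345927, 'cx': 262.39192555429025, 'cy': 188.73645259358545, 'rvec': array([ 0.90339446, -2.46134596,  1.10549781]), 'tvec': array([0.55884751, 0.11431522, 1.09765818])} [-0.06924246  0.92565014  0.81768533]
top {'fx': 491.2816455784899, 'fy': 491.2816455784899, 'cx': 259.73597831191785, 'cy': 189.03748593429563, 'rvec': array([ 2.00264189, -2.227844  ,  0.22858729]), 'tvec': array([0.30418817, 0.47575693, 1.4302936 ])} [0.20593996 0.28319304 1.49733274]
0.1 [[ 9.53037555e-01  3.02851825e-01 -4.36233665e-04]
 [ 3.02852119e-01 -9.53037034e-01  1.00281664e-03]
 [-1.12041989e-04 -1.08783621e-03 -9.99999402e-01]] 0.09382577857297093
```

View pics/scene0.png

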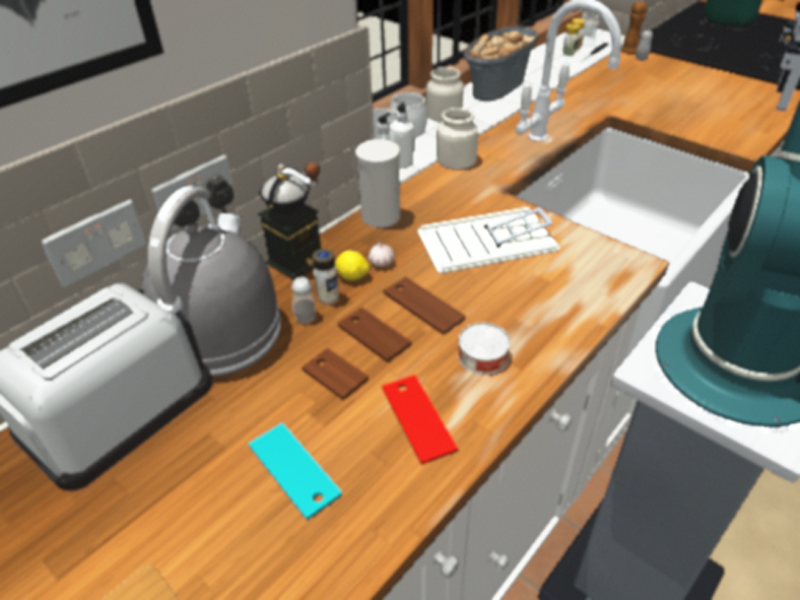

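View pics/top0.png

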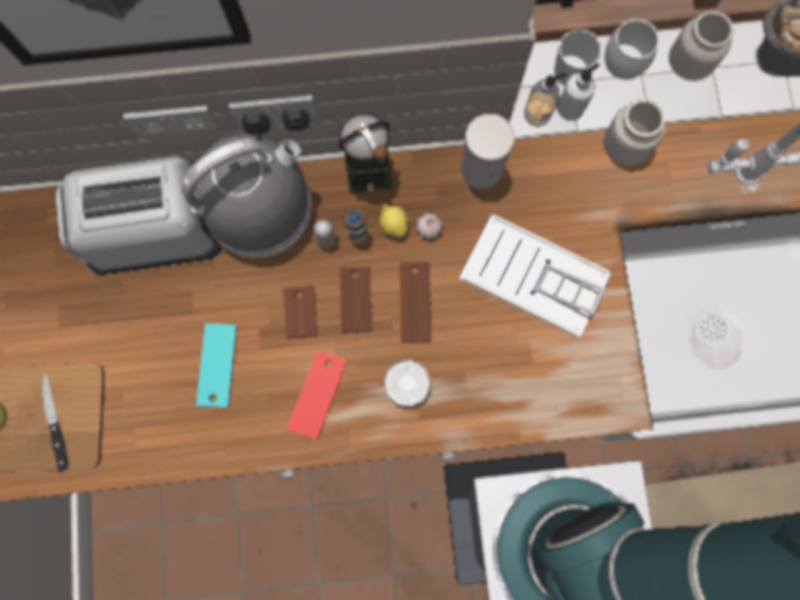

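The pictures (in 800x600 pixels) show the dark boards in top at short (300,312), mid (355,300) and long (415,301), all with the hole end up in the image. What could be taken for the long board: the mid board, the red one at (317,395), the turquoise one at (216,365). I choose the dark wooden one at (415,301). The stand is at (535,275), with its prop towards (575,290).

```bash
cat > vis.py <<'E'
import cv2,numpy as np
from rig import robot
def cam(n):
    c=robot.camera_info(n);R=cv2.Rodrigues(np.array(c["rvec"]))[0];t=np.array(c["tvec"]).ravel()
    return c,R,t
def ray(n,uv,z):
    c,R,t=cam(n);uv=np.atleast_2d(uv).astype(float)
    d=np.c_[(uv[:,0]-c["cx"])/c["fx"],(uv[:,1]-c["cy"])/c["fy"],np.ones(len(uv))]@R
    o=-R.T@t
    return o+d*((z-o[2])/d[:,2])[:,None]
def proj(n,P):
    c,R,t=cam(n);q=np.atleast_2d(P)@R.T+t
    return np.c_[c["fx"]*q[:,0]/q[:,2]+c["cx"],c["fy"]*q[:,1]/q[:,2]+c["cy"]]
def boards(n,img,z=0.009):
    hsv=cv2.cvtColor(img,cv2.COLOR_BGR2HSV)
    m=((hsv[...,2]<125)&(hsv[...,1]>75)&((hsv[...,0]<15)|(hsv[...,0]>170))).astype(np.uint8)
    m=cv2.morphologyEx(m,cv2.MORPH_CLOSE,np.ones((5,5)))
    out=[]
    for c in cv2.findContours(m,cv2.RETR_EXTERNAL,cv2.CHAIN_APPROX_NONE)[0]:
        a=cv2.contourArea(c)
        if 350<a<3000:
            p=ray(n,c[:,0],z)[:,:2]; r=cv2.minAreaRect((p*1000).astype(np.float32))
            out.append((c[:,0].mean(0),a,r))
    return out
E
python3 - <<'E'
from vis import *
for n in("top","scene"):
    im=cv2.imread(f"raw_{n}.png")
    for b in boards(n,im): print(n,b[0].round(),b[1],[np.round(v,1) for v in b[2]])
    hsv=cv2.cvtColor(im,cv2.COLOR_BGR2HSV)
    m=((hsv[...,1]<50)&(hsv[...,2]>190)).astype(np.uint8)
    m=cv2.morphologyEx(m,cv2.MORPH_CLOSE,np.ones((9,9)))
    for c in cv2.findContours(m,cv2.RETR_EXTERNAL,cv2.CHAIN_APPROX_NONE)[0]:
        u=c[:,0].mean(0)
        if cv2.contourArea(c)>1500:
            r=cv2.minAreaRect((ray(n,c[:,0],0.012)[:,:2]*1000).astype(np.float32)); print(n,'white',u.round(),cv2.contourArea(c),[np.round(v,1) for v in r], cv2.boxPoints(r).round().tolist())
a=cv2.imread("raw_top.png")[128:224,170:400]; b=cv2.imread("raw_scene.png")[125:180,260:365]
a=cv2.resize(a,(800,334),interpolation=cv2.INTER_CUBIC);b=cv2.resize(b,(500,262),interpolation=cv2.INTER_CUBIC)
o=np.zeros((598,800,3),np.uint8);o[:334]=a;o[335:597,:500]=b
cv2.imwrite("pics/crop.png",o)
E
```

```text
top [478. 292.] 418.0 [array([ 135.7, -360.7]), array([199.4,  38.7]), np.float64(88.4)]
top [192. 200.] 544.5 [array([501.5, 460.5]), array([ 58. , 100.1]), np.float64(88.8)]
top [227. 192.] 740.0 [array([515.8, 349.8]), array([ 61.3, 132.5]), np.float64(84.9)]
top [266. 193.] 860.5 [array([499.9, 233.9]), array([ 57.2, 158.3]), np.float64(85.2)]
top [447. 140.] 460.0 [array([ 610.6, -370.7]), array([ 59.4, 374.6]), np.float64(7.5)]
top white [351. 325.] 1868.0 [array([39.9,  3. ]), array([216.7, 314.3]), np.float64(0.1)] [[-69.0, 160.0], [-68.0, -154.0], [148.0, -154.0], [148.0, 160.0]]
top white [458. 218.] 11377.5 [array([ 366.4, -347.8]), array([347.4, 386. ]), np.float64(83.3)] [[154.0, -498.0], [538.0, -543.0], [578.0, -198.0], [195.0, -153.0]]
top white [343. 176.] 3809.5 [array([529.5,  -8.6]), array([266. , 148.9]), np.float64(57.1)] [[395.0, -80.0], [520.0, -161.0], [664.0, 63.0], [539.0, 143.0]]
top white [ 81. 125.] 2228.0 [array([780.1, 790.4]), array([123.2, 237.7]), np.float64(0.5)] [[718.0, 909.0], [719.0, 671.0], [843.0, 672.0], [841.0, 910.0]]
top white [406.  55.]
[... 460 characters left out ...]
array([183.7, 939.5]), np.float64(35.0)]
scene white [ 46. 226.] 4920.0 [array([898.4, 717.7]), array([195. , 335.6]), np.float64(2.9)] [[793.0, 880.0], [809.0, 545.0], [1004.0, 555.0], [987.0, 890.0]]
scene white [313. 153.] 2367.5 [array([521.9, -14.7]), array([290. , 162.7]), np.float64(56.4)] [[374.0, -91.0], [510.0, -181.0], [670.0, 61.0], [534.0, 151.0]]
scene white [442. 200.] 4996.5 [array([ 207.2, -161.7]), array([416.2, 890.6]), np.float64(22.5)] [[-155.0, 170.0], [185.0, -653.0], [570.0, -494.0], [229.0, 329.0]]
scene white [315.  62.] 3845.5 [array([ 961.6, -818.9]), array([ 449.8, 1538.2]), np.float64(11.5)] [[588.0, -110.0], [895.0, -1617.0], [1336.0, -1528.0], [1028.0, -20.0]]
```

View pics/crop.png

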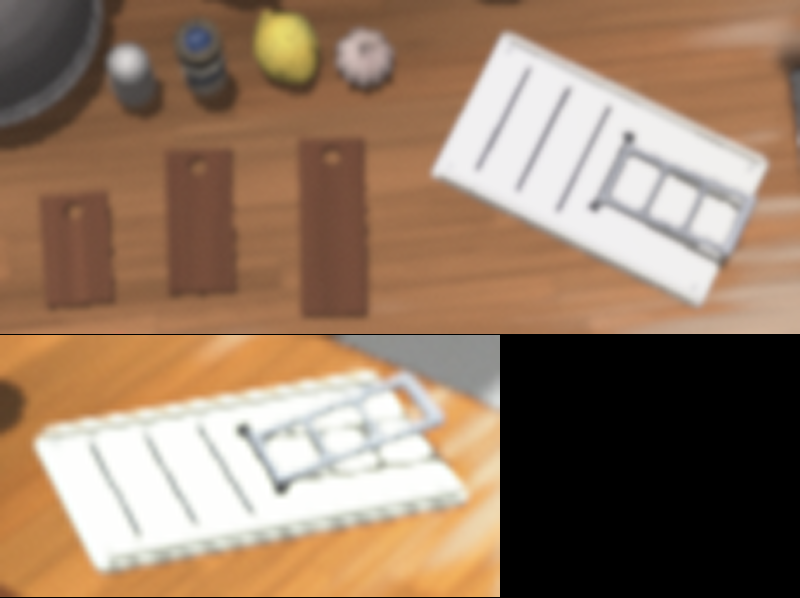

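The crop confirms the dark wooden boards: holes at crop (332,157), (197,166) and (75,210). It also shows that the prop is already raised a little. Its hinge knobs are at (628,137) and (597,206), and its free end is near (737,228). In the scene pane the end bar is at about (422,397).

```bash
cat >> vis.py <<'E'
C=np.array([.5295,-.0086]);yaw=np.radians(57.1+180)
yaw=np.arctan2(-.842,-.541)
SX=np.array([np.cos(yaw),np.sin(yaw),0]);SY=np.array([-SX[1],SX[0],0]);SZ=np.array([0,0,1.])
def S(x,y,z): return np.array([C[0],C[1],0])+x*SX+y*SY+z*SZ
def inst(p): q=np.asarray(p)-np.array([C[0],C[1],0]); return np.array([q@SX,q@SY,q[2]])*1000
def tool(xdir,tilt):
    """tool x along horizontal xdir pitched up by tilt, z down-ish"""
    x=np.cos(tilt)*xdir+np.sin(tilt)*SZ; y=np.cross(SZ,xdir); return np.c_[x,-y,np.cross(x,-y)]
E
python3 - <<'E'
from vis import *
tc=lambda u:(170+(u[0]+.5)*230/800-.5,128+(u[1]+.5)*96/334-.5)
sc=lambda u:(260+(u[0]+.5)*105/500-.5,125+(u[1]-335+.5)*55/262-.5)
for nm,u,z in[("r1",(583.5,159),.014),("r2",(543.5,140),.014),("r3",(503.5,119),.014),("hinge",(612.5,171.5),.013)]:
    print(nm,inst(ray("top",tc(u),z)[0]).round(1))
# ribs from scene pane: midpoints
for nm,u,z in[("r1",(227,470),.014),("r2",(173,480),.014),("r3",(116,490),.014),("hinge",(262,459),.013)]:
    print("scene",nm,inst(ray("scene",sc(u),z)[0]).round(1))
# free edge: intersect with stand plane y=0 -> x,z
for n,u in(("top",tc((737,228))),("scene",sc((420,400)))):
    for z in(.02,.04,.06): print(n,z,inst(ray(n,u,z)[0]).round(1))
for ph in(10,20,30,40):
    a=np.radians(ph);e=S(.01+.121*np.cos(a),0,.012+.121*np.sin(a))
    print(ph,[tuple(proj(n,e)[0].round(1)) for n in("top","scene")],tc((737,228)),sc((420,400)))
# canister, holes
print("can top",ray("top",(487*.64,135*.64),.2))
# IK checks
q0=robot.get_state()["qpos"]
for nm,p in[("long",(.4999,.2339)),("mid",(.5158,.3498)),("short",(.5015,.4605))]:
  for s in(1,-1):
    for b in (0,15,25):
      R=tool(np.array([1,0,0.]),-np.radians(-b))
      R=R@np.diag([s,s,1]); q=robot.ik(np.array([*p,.03]),R); print(nm,s,b,None if q is None else np.round(q,2))
for s in(1,-1):
  for t in(10,15,20,25,30,40):
    for x,z in((.085,.1),(.06,.07),(0.03,.05),(-.03,.03)):
      q=robot.ik(S(x,0,z+.02),tool(SX,np.radians(t))@np.diag([s,s,1]));print(s,t,x,None if q is None else np.round(q,2))
E
```

```text
r1 [-16.2  -2.1  14. ]
r2 [-55.5  -2.3  14. ]
r3 [-95.8  -0.8  14. ]
hinge [11.7 -0.7 13. ]
scene r1 [-18.   -6.8  14. ]
scene r2 [-57.3  -6.4  14. ]
scene r3 [-98.1  -5.3  14. ]
scene hinge [10.3 -0.9 13. ]
top 0.02 [130.7  -0.   20. ]
top 0.04 [128.   -5.9  40. ]
top 0.06 [125.3 -11.7  60. ]
scene 0.02 [140.3  22.5  20. ]
scene 0.04 [125.2  -3.3  40. ]
scene 0.06 [110.  -29.2  60. ]
10 [(np.float64(382.1), np.float64(192.1)), (np.float64(348.2), np.float64(139.2))] (381.53125, 193.17664670658684) (347.805, 138.25)
20 [(np.float64(382.1), np.float64(190.0)), (np.float64(347.5), np.float64(134.4))] (381.53125, 193.17664670658684) (347.805, 138.25)
30 [(np.float64(380.9), np.float64(187.3)), (np.float64(345.7), np.float64(130.0))] (381.53125, 193.17664670658684) (347.805, 138.25)
40 [(np.float64(378.5), np.float64(184.3)), (np.float64(342.9), np.float64(126.1))] (381.53125, 193.17664670658684) (347.805, 138.25)
can top [[0.75248533 0.07822818 0.2       ]]
long 1 0 [-0.02  0.63 -0.6   1.91  0.51  0.75 -2.49]
long 1 15 [-0.41  0.49 -0.19  2.1   0.62  0.4  -2.7 ]
long 1 25 [-0.02  0.59 -
[... 2783 characters left out ...]
.72 -0.6   1.76  0.66  1.16 -1.28]
-1 25 0.085 [ 0.31  0.52 -0.54  1.88  0.6   1.21 -1.11]
-1 25 0.06 [ 0.27  0.59 -0.54  1.86  0.63  1.2  -1.18]
-1 25 0.03 [ 0.23  0.66 -0.55  1.81  0.66  1.21 -1.23]
-1 25 -0.03 [ 0.18  0.76 -0.61  1.71  0.69  1.27 -1.31]
-1 30 0.085 [ 0.27  0.56 -0.53  1.85  0.65  1.3  -1.16]
-1 30 0.06 [ 0.23  0.64 -0.54  1.82  0.67  1.29 -1.22]
-1 30 0.03 [ 0.2   0.7  -0.56  1.78  0.69  1.3  -1.27]
-1 30 -0.03 [ 0.15  0.81 -0.61  1.67  0.73  1.37 -1.35]
-1 40 0.085 [ 0.19  0.65 -0.53  1.79  0.72  1.47 -1.24]
-1 40 0.06 [ 0.16  0.73 -0.54  1.75  0.74  1.47 -1.3 ]
-1 40 0.03 [ 0.14  0.8  -0.56  1.7   0.76  1.49 -1.34]
-1 40 -0.03 [ 0.1   0.91 -0.63  1.57  0.79  1.56 -1.4 ]
```

```bash
cat >> vis.py <<'E'
F=np.diag([-1,-1,1])
def nd(a): return np.cos(a)*SX+np.sin(a)*SZ, -np.sin(a)*SX+np.cos(a)*SZ
HX=S(.010,0,.012)
def probe(a,s=.118,clear=.02,past=.008,thr=2.5):
    """touch the prop's upper face with closed tips; returns the angle found (deg)"""
    d,n=nd(a);R=tool(SX,a)@F;p=HX+s*d+(.004+.019)*n
    robot.move_ptp(p+clear*n,R)
    hit=robot.move_linear(p-past*n,velocity=.03,threshold=thr)
    st=robot.get_state();q=st["ee_pos"]-.023*n-HX
    robot.move_linear(p+clear*n,velocity=.15)
    return hit,np.degrees(np.arctan2(q@SZ,q@SX)),st["time"]
E
python3 - <<'E'
from vis import *
robot.gripper_to(0.0)
robot.move_ptp(S(.12,0,.2),tool(SX,.2)@F)
print(robot.get_state()["time"])
print(probe(np.radians(12),clear=.03,past=.01)); s=robot.get_state();print(s["time"],s["force"],s["opening"])
E
```

```text
3.5333
(True, np.float64(11.547770069592152), 5.0083)
5.3583 [ 0.296216   -0.25208998  0.82227049] 0.0005642985206484263
```

Run:
```python
from vis import *
a0=np.radians(11.5);s=.098
def P(a,h=.009): d,n=nd(a);return HX+s*d+h*n,tool(SX,a)@F
robot.gripper_to(.085)
robot.move_ptp(*P(a0,.04)); robot.move_linear(P(a0)[0],velocity=.1)
robot.gripper_to(0.05); st=robot.get_state();print(st["opening"],st["grasp_force"],st["force"],st["time"])
for a in np.radians(np.linspace(11.5,40.3,7)[1:]):
    p,R=P(a);robot.move_linear(p,velocity=.06,frame=R)
st=robot.get_state();print(st["force"],st["time"])
robot.gripper_to(.085); robot.move_linear(P(np.radians(40),.05)[0],velocity=.2)
robot.gripper_to(0); print(probe(np.radians(40),clear=.02)); f=robot.grab_frame("scene")
cv2.imwrite("pics/p1.png",cv2.resize(f[110:190,240:380,::-1],(700,400),interpolation=cv2.INTER_CUBIC)); print(robot.get_state()["time"])
```

```text
0.059799608136361336 30.03597915172577 [-6.72659775  4.39382754  3.70066564] 7.9167
[-8.66128648  4.26766249  6.54653099] 9.6167
(True, np.float64(38.70040726822445), 12.8333)
13.1833
```

View pics/p1.png

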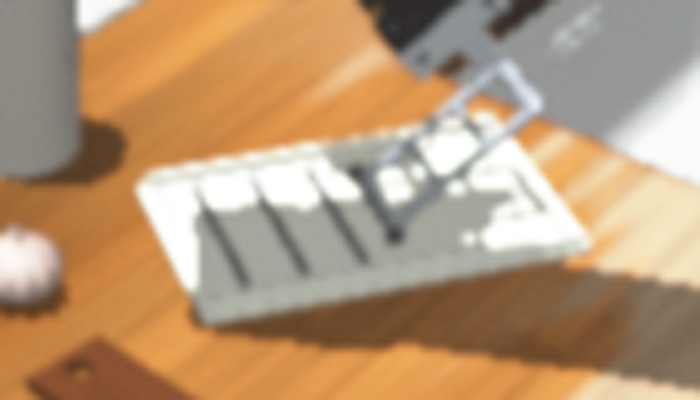

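The prop in the crop is raised, with its end bar at about (522,87). By touch it stands at 38.7°, a little low. I also felt a sideways force on the grip, so the stand lies about 1.5 mm towards its −y side. I'll shift the model and raise the prop slightly more.

```bash
sed -i 's/^C=np.array.*;yaw=.*/C=np.array([.5295-.0013,-.0086+.0008])/' vis.py
python3 - <<'E'
from vis import *
s=.098
def P(a,h=.009): d,n=nd(np.radians(a));return HX+s*d+h*n,tool(SX,np.radians(a))@F
robot.gripper_to(.085)
robot.move_linear(P(38.7)[0],velocity=.12,frame=P(38.7)[1])
robot.gripper_to(0.05); st=robot.get_state();print(st["force"],st["time"])
p,R=P(41.6);robot.move_linear(p,velocity=.03,frame=R)
print(robot.get_state()["force"])
robot.gripper_to(.085); robot.move_linear(P(40,.05)[0],velocity=.2)
robot.gripper_to(0); print(probe(np.radians(40),clear=.015)); print(robot.get_state()["time"])
E
```

```text
[ 2.80026364 -0.9230519   2.98349449] 15.525
[ 2.61857502 -0.89137482  4.33602611]
(True, np.float64(40.089231217516044), 18.8583)
19.1083
```

```bash
sed -i 's/^C=np.array.*/C=np.array([.5295-.0009,-.0086+.0006])/' vis.py
cat >> vis.py <<'E'
def pick(c,yawdeg,L,off=0.,zt=.0205):
    y=np.radians(yawdeg);x=np.array([np.cos(y),np.sin(y),0]);R=tool(x,0)@F
    p=np.array([*c,0])+off*x
    robot.move_ptp(p+.06*SZ,R)
    hit=robot.move_linear(p+zt*SZ,velocity=.12,threshold=6)
    robot.gripper_to(.05);st=robot.get_state();h=st["ee_pos"][2]
    robot.move_linear(p+.14*SZ,velocity=.3)
    print("pick",hit,h,st["opening"],st["grasp_force"],st["time"]);return h
def place(foot,a,L,h,off=0.,app=.06,past=.012,dpast=.008,thr=2.5):
    """foot=(x,z) of the lower foot corner in the stand; come along -n, then slide along -d until felt"""
    d,n=nd(a);R=tool(SX,a)@F;p=S(foot[0],0,foot[1])+(L/2+off)*d+h*n
    robot.move_ptp(p+app*n,R)
    robot.move_linear(p+.012*n,velocity=.2)
    i=lambda:(inst(robot.get_state()["ee_pos"]-p+np.array([C[0],C[1],0]))).round(1)
    h1=robot.move_linear(p-past*n,velocity=.03,threshold=thr);print("n",h1,i())
    q=robot.get_state()["ee_pos"]
    h2=robot.move_linear(q-dpast*d,velocity=.03,threshold=thr);print("d",h2,i(),robot.get_state()["force"].round(1))
    return p,d,n
def release(n,opening=.078):
    robot.gripper_to(opening);q=robot.get_state()["ee_pos"]
    robot.move_linear(q+.07*n,velocity=.2);print("t",robot.get_state()["time"])
E
python3 - <<'E'
from vis import *
robot.gripper_to(.085)
d,n=nd(np.radians(40)); robot.move_linear(robot.get_state()["ee_pos"]+.05*n,velocity=.25)
h=pick((.4999,.2339),-4.8,.16)
a=np.radians(40)
p,d,n=place((-.001+.002*np.cos(a),.008+.002*np.sin(a)),a,.16,h)
f=robot.grab_frame("scene")
cv2.imwrite("pics/p2.png",cv2.resize(f[80:200,240:400,::-1],(800,600),interpolation=cv2.INTER_CUBIC)); print(robot.get_state()["time"])
E
```

```text
pick True 0.019275906548239092 0.05985660667817446 32.92474878486246 23.15
n True [ 0.9  0.  -1.2]
d True [-3.4 -0.  -4.5] [1.1 2.2 1.8]
26.4583
```

View pics/p2.png

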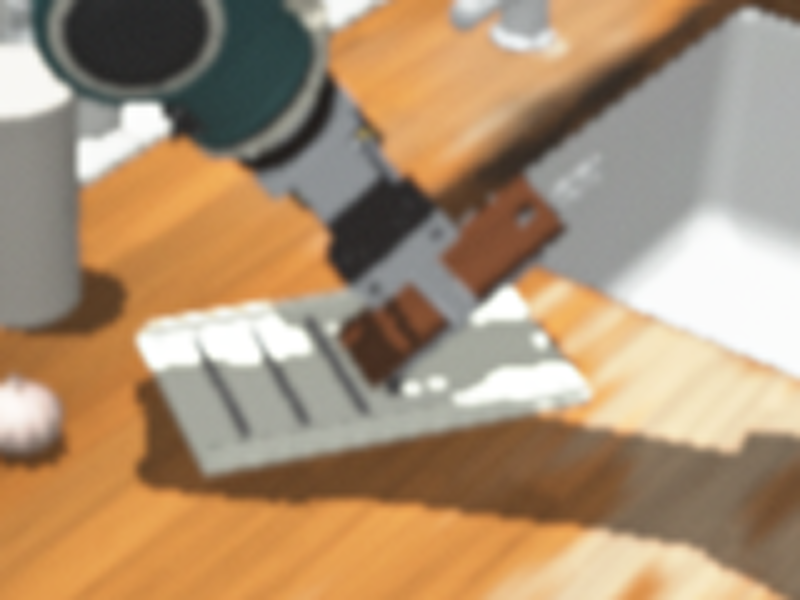

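The crop shows the long board lying on the prop, hole end up at (525,212). Its foot, near (365,360), is on the hinge side of the first rib. I'll release it and fetch the middle board.

Run:
```python
from vis import *
d,n=nd(np.radians(40)); release(n)
h=pick((.5158,.3498),-5.1,.13)
for nm in("top","scene"):
    f=robot.grab_frame(nm);cv2.imwrite(f"raw2_{nm}.png",f[:,:,::-1])
a=cv2.resize(cv2.imread("raw2_top.png")[120:220,280:400],(480,400),interpolation=cv2.INTER_CUBIC)
b=cv2.resize(cv2.imread("raw2_scene.png")[90:190,250:370],(480,400),interpolation=cv2.INTER_CUBIC)
o=np.zeros((400,800,3),np.uint8);o=np.hstack([a,b]);cv2.imwrite("pics/p3.png",cv2.resize(o,(800,333)))
print(h)
```

```text
t 27.4667
pick True 0.019291469729532985 0.05996083017806954 32.41328204632737 29.65
0.019291469729532985
```

View pics/p3.png

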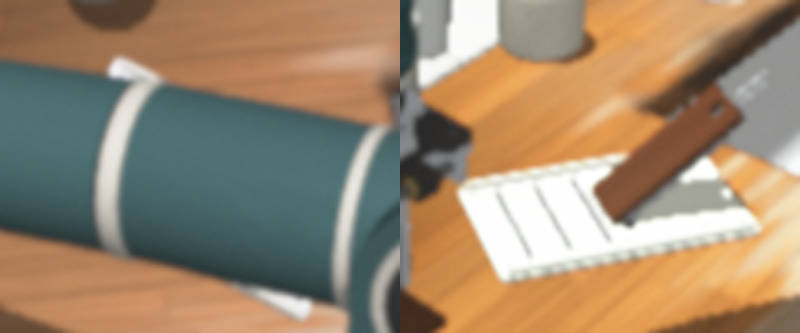

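The scene pane shows the long board standing by itself on the prop, foot at about (605,205) just right of the first rib, hole at (717,108). Next I place the middle board.

Run:
```python
from vis import *
a=np.radians(33.8)
p,d,n=place((-.0335+.003*np.cos(a),.008+.003*np.sin(a)),a,.13,.0193)
f=robot.grab_frame("scene")
cv2.imwrite("pics/p4.png",cv2.resize(f[90:190,250:370,::-1],(720,600),interpolation=cv2.INTER_CUBIC)); print(robot.get_state()["time"])
```

```text
n True [ 1.3 -0.1 -2.1]
d True [-2.  0. -4.] [1.2 1.6 4. ]
32.9167
```

View pics/p4.png

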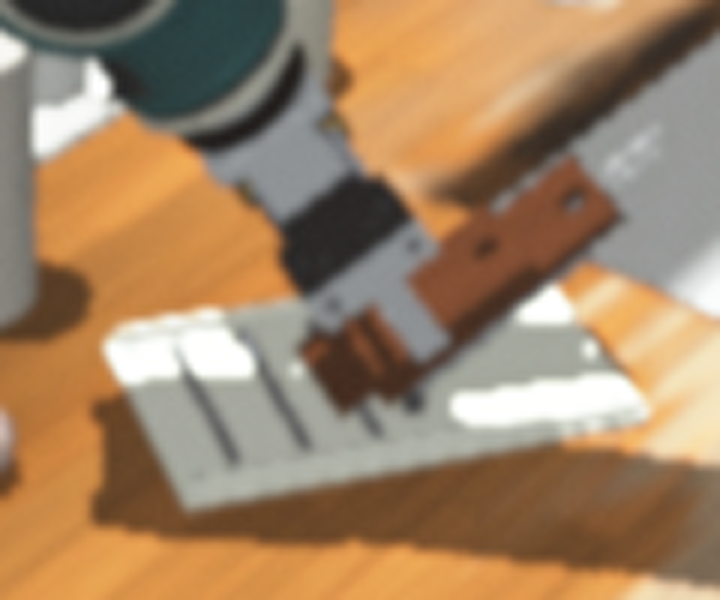

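The middle board's foot, at about (330,390), lies between the second rib (275,385) and the first rib (370,420), and its upper end rests on the long board. I'll release it and fetch the short board.

Run:
```python
from vis import *
d,n=nd(np.radians(33.8)); release(n)
h=pick((.5015,.4605),-1.2,.10)
f=robot.grab_frame("scene")
cv2.imwrite("pics/p5.png",cv2.resize(f[90:190,250:370,::-1],(720,600),interpolation=cv2.INTER_CUBIC)); print(h)
```

```text
t 33.925
pick True 0.01934800654560132 0.059480816875539556 32.301410890650004 36.3833
0.01934800654560132
```

View pics/p5.png

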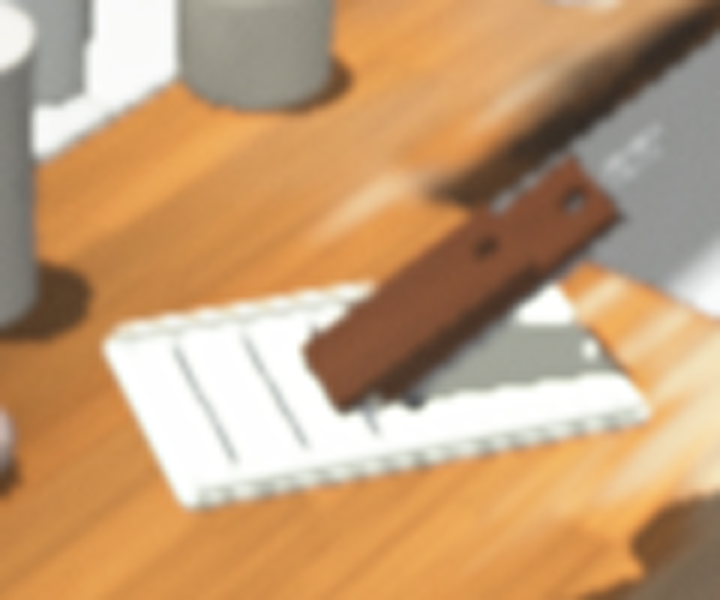

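The middle board stands by itself, foot (325,375) between ribs one and two. Now I place the short board.

Run:
```python
from vis import *
a=np.radians(26)
p,d,n=place((-.0765+.003*np.cos(a),.008+.003*np.sin(a)),a,.10,.0193)
release(n)
d,n=nd(np.radians(26));robot.move_linear(robot.get_state()["ee_pos"]+.1*n+.05*SZ,velocity=.25)
robot.pause(.5)
for nm in("top","scene"):
    f=robot.grab_frame(nm);cv2.imwrite(f"raw3_{nm}.png",f[:,:,::-1])
a=cv2.resize(cv2.imread("raw3_top.png")[120:220,280:400],(480,400),interpolation=cv2.INTER_CUBIC)
b=cv2.resize(cv2.imread("raw3_scene.png")[90:190,250:370],(480,400),interpolation=cv2.INTER_CUBIC)
cv2.imwrite("pics/p6.png",cv2.resize(np.hstack([a,b]),(800,333)));print(robot.get_state()["time"])
```

```text
n True [ 1.1  0.1 -2.5]
d True [-2.9  0.2 -4.4] [1.7 2.  4. ]
t 40.7167
42.05
```

View pics/p6.png

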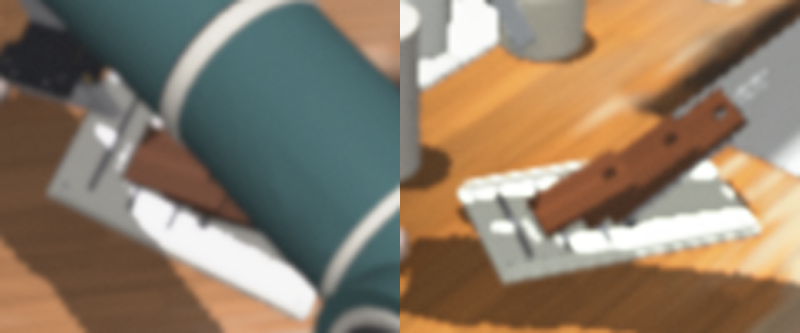

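In the scene pane all three boards overlap like shingles with the holes up, at (608,173), (670,140) and (720,113). The short board's foot (540,215) is to the right of the third rib (515,220). I'll move the arm clear, take a last look and measure.

Run:
```python
from vis import *
robot.move_ptp(np.array([.45,.38,.3]),tool(np.array([1,0,0.]),0)@F); robot.pause(.5)
o=[]
for nm,r in(("top",(120,220,280,400)),("scene",(90,190,250,370))):
    f=robot.grab_frame(nm)[:,:,::-1];cv2.imwrite(f"raw4_{nm}.png",f)
    o.append(cv2.resize(f[r[0]:r[1],r[2]:r[3]],(400,333),interpolation=cv2.INTER_CUBIC))
# expected foot-mid points (crop px)
for x in(-.004,-.035,-.079): 
    u=proj("top",S(x,0,.012))[0];print(x,((u-[280,120])*400/120).round())
cv2.imwrite("pics/p7.png",np.hstack(o));print(robot.get_state()["time"])
```

```text
-0.004 [203. 183.]
-0.035 [173. 169.]
-0.079 [131. 148.]
44.1333
```

View pics/p7.png

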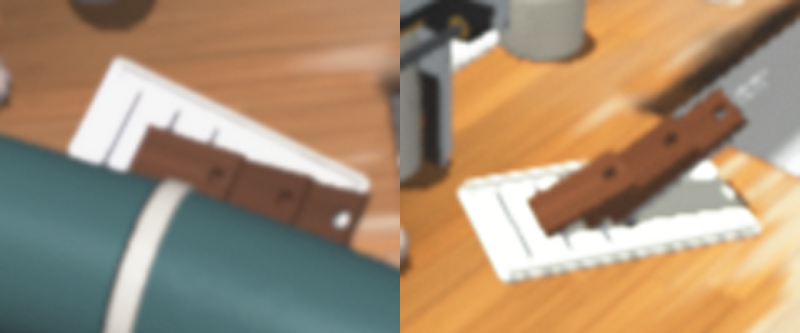

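The last look shows the boards straight and centred. The short foot edge, at about (143,145), sits between the third rib (122,130) and the second (172,120). Nothing has moved since release, so I'm handing in.

```bash
python3 -c "
from rig import robot
print(robot.sign_off())"
```

```text
the job is handed in; nothing more can be done
None
```

I handed the job in after about 44 s: the prop measured 40.1° by touch before loading and wasn't re-measured afterwards, and the long, middle and short boards stand on it as overlapping shingles, hole ends up.

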